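# Gauge the deep socket

## Robot

A 6-joint arm with a two-finger parallel gripper is mounted at the origin on the work surface. World frame = base frame: x ahead of the robot, y to its left, z up, the work surface at z = 0. Lengths are in m, angles in degrees, forces in N, time in s.
With the tool pointing down it reaches from about 0.35 to 0.875 m from the base axis. Payload 4.2 kg.
Tool frame: the origin (TCP) lies midway between the tips of the shut fingers; the grasp point (between the pads) lies 19 mm behind it; z points along the fingers, y is the line along which they close (so a half turn about z gives the same grasp; the last joint's range is limited). The gripper opens to 87 mm and grips with 3 to 60 N. Pads are 19 mm wide; open, the fingers measure 117 mm over their backs; the gripper's body (75 mm by 190 mm) begins 51 mm behind the grasp point.
Start: joints at [-52.907, 22.042, 0.453, 0, -68.411, -14.817], TCP at [0.237, -0.578, 0.223] pointing down, gripper open.
Joint ranges: [-179.83, 179.83], [-69.29, 118.12], [-61.27, 80.66], [-181.25, 117.63], [-171.15, -9.14], [-177.46, 177.46]. Speed limits (degrees/s): [159.86, 159.86, 180, 180, 180, 180].

## Interface

Orientations are given as [roll, pitch, yaw] about the fixed x, y, z axes, in that order (R = Rz(yaw) Ry(pitch) Rx(roll)).
In Python, from workcell import env gives the robot as it stands. The module is installed in compiled form; this text tells all that it offers. Calls block until the motion is done:
- env.goto(position, orientation): joint-space move of the TCP to a pose.
- env.move_straight(position, rotation=None, rate=0.15, force_limit=None): straight line of the TCP; rotation=None keeps the orientation; rate is the mean speed in m/s. With force_limit (N) it stops when the force on the tool has changed by that much, and returns True; else False.
- env.set_joints(angles): joint-space move.
- env.gripper_to(opening, grasp_force=None): opening from 0.0 (shut) to 1.0 (fully open); grasp_force is the grip in N (None keeps the last); returns when the fingers have stopped.
- env.dwell(seconds).
- env.inverse_kinematics(position, orientation): joint angles nearest the present ones, or None.
- env.read_state(): the state.
- env.grab_frame(name): name is "side" or "top"; returns a dict with "image" (480x640x3 uint8, blue, green, red), "fx", "fy", "cx", "cy" (pixels), "position" and "orientation" of the camera in the world. Camera axes: x right, y up, looking along -z (the intrinsics and any distortion apply to the point x, -y, -z); pixel columns grow to the right and rows downward; lengths in m; the calibration is good to about 2 mm. A picture is of the moment at which its call begins. There is no depth.
A pose or a line that the arm cannot do raises env.Unreachable and nothing moves.
- env.close_job(): hands the job in; it is judged then, once.
Trained networks look in a picture, given as the dict that the camera call returned (one of the last four; its "shot" number tells which), for a name from the list of things; names that differ only in an ending like _2 or _b are one class to them, and where a whole thing is asked for, a point or a joint stands for the part that bears it (a point fixed in the world has none). Each returns a list of dicts, best first, with "score" (0 to 1); they miss things now and then, are a little off and sometimes report something else, mostly with a low value. They report only what shows in the picture. A call takes as long as a camera call. They do not tell look-alikes from the thing itself.
- env.search_frame(picture, thing): "xyz" ([x, y, z] in m, in world coordinates, good to about 4 mm: the middle of the surface that is visible of it).
- env.trace(picture, thing): "mask" (480x640 bool, what is visible of it).
The state is a dict: "clock": time; "joint_positions": joint angles; "qvel": joint speeds; "joint_torque": joint torques, N m; "position": TCP position; "tool_rot": TCP orientation; "force": force on the tool from outside, world axes, zero at the start; "wrist_torque": the same for the moment, N m; "opening": opening from 0.0 (shut) to 1.0 (fully open); "finger_force": force on a finger pad.
Only numpy, scipy, OpenCV 4.12 (cv2) and the standard library are available. Lean on these libraries where they do the work, as an engineer would, in place of code of your own. Each camera call takes 0.05 s, during which the arm holds its last target. There are 200 camera calls.

## Task

Take the one tall, deep socket out of the drawer tray and stand it upright on the bed of the socket gauge, between the fixed anvil and the open jaw, and let go of it. Then, with a fingertip, roll the gauge's recessed thumbwheel gently until the jaw has closed on the socket and holds it snugly against the anvil; do not push on the jaw itself, press the wheel hard or overtighten, and leave the other sockets where they are.

Things in the scene. Friction and masses are not known exactly. Their poses are not given: they have to be found in the camera images.
- deep_socket: The only tall socket: a dark steel cylinder 40 mm in diameter and 80 mm tall (black square drive hole drawn on its top), 0.3 to 0.5 kg, standing in one of the four compartments of the tray. Origin: centre of its underside, z up along it.
- tray: Fixed grey drawer tray, 210 x 210 mm, walls 30 mm high and 4 mm thick, one divider each way (30 mm high), making four compartments of about 99 mm; inner floor 5 mm above its underside. One socket stands near the middle of each compartment. Origin: centre of its underside, on the bench.
- short_socket_a: Bystander: short dark socket in the tray, 40 mm diameter, 45 mm tall. Origin: centre of underside.
- short_socket_b: Bystander: short dark socket in the tray, 50 mm diameter, 48 mm tall. Origin: centre of underside.
- short_socket_c: Bystander: short bright socket in the tray, 34 mm diameter, 42 mm tall. Origin: centre of underside.
- gauge: Socket gauge, fixed: aluminium bed 84 (x) x 250 (y) x 12 mm thick. At its -y end the steel anvil, 46 mm wide, top 42 mm above the bench, flat face at y = -80 mm looking to +y. At its +y end the grey headstock, 60 x 60 mm (y 60 to 120 mm), top 45 mm above the bench, with the thumbwheel in a slot in its top; the jaw between. Origin: centre of the underside, on the bench, z up.
- jaw: Sliding steel jaw of the gauge, 46 mm wide, 22 mm thick, top 42.5 mm above the bench. Origin: foot of its flat face that looks to the anvil, on the bed; the block lies to +y of it. Closes along gauge -y, driven by the thumbwheel, 8 mm per radian; its face starts 54 to 64 mm from the anvil's. It keeps up to 6 N of grip once let go. On the socket 3 N at least is snug, over 25 N overtight.
- thumbwheel: Knurled rigid steel wheel, 44 mm diameter, 14 mm wide, axle along gauge x, in the headstock's slot. Origin on the axle, 29 mm above the bench; x along the axle; turns with the wheel. Only the top 6 mm of the rim shows, some 30 mm long. Rolling the top of the rim towards the anvil (gauge -y) closes the jaw, the other way opens it. It stays where it is left.
- seat (a point): Point on the top of the gauge's bed (12 mm above the bench) where the socket's underside centre goes: 29 mm from the anvil's face, in line with the middle of the anvil and jaw. Axes as the gauge.
- wheel_top (a point): Top of the wheel's exposed rim, 51 mm above the bench, 90 mm to +y of the gauge's middle, axes as the gauge. It rolls under a fingertip pressed down with 7 to 12 N and drawn along; over 25 N is too hard. The rim resists with 2 to 3.5 N while the jaw moves, more once it is tight: each newton more there gives 2.75 N at the jaw. A light finger (7 to 12 N) then slips.
There are look-alikes about, which are no part of the job. Leave any purple or yellow look-alike of the deep_socket alone.

How it is judged:
By the outcome, as a careful person would: the job done as asked, in the order asked, and still so for the second after the job is handed in, with the robot touching nothing.
It also fails if it takes over 72 s, if anything falls off the work surface, if the arm or the gripper's body presses on something with over 40 N, if the wrist force passes 120 N, or if a joint passes its speed limit or range.

## Working session

There is one attempt and no reset: what is moved stays moved. The work goes in short steps, each a Python script; the robot and the scene stay as the last script left them, time stands still between calls to the robot, and variables do not carry over. Pictures are saved under pics/ and viewed, at most 10 in all, crops included, and the job is handed in when it is done.

```bash
mkdir -p pics; python3 - <<'E'
from workcell import env
import cv2,numpy as np
s=env.read_state();print(s['clock'],s['position'],s['tool_rot'],s['force'])
for n in ("top","side"):
    f=env.grab_frame(n);cv2.imwrite(f"pics/{n}0.png",f["image"])
    print(n,{k:v for k,v in f.items() if k!="image"})
    for t in ("deep_socket","tray","gauge","jaw","thumbwheel","short_socket_a"):
        print(t,[(np.round(d["xyz"],3).tolist(),round(d["score"],2)) for d in env.search_frame(f,t)])
E
```

```text
0.0 [ 0.23671813 -0.57778207  0.22148491] [ 1.79876984e+02 -4.37141558e-03 -1.57733403e+02] [1.02147396 0.40824938 0.27195608]
top {'fx': 508.87502099933835, 'fy': 508.87502099933835, 'cx': 320.4502826512595, 'cy': 232.10968083345352, 'position': array([ 0.45532902, -0.02143173,  0.82215753]), 'orientation': array([ 10.66449476,   0.57274867, -89.09331761]), 'shot': 1}
deep_socket [([0.709, -0.156, 0.081], 0.75), ([0.588, -0.019, 0.078], 0.71), ([0.597, -0.167, 0.085], 0.6), ([0.708, -0.233, 0.08], 0.59)]
tray [([0.545, -0.212, 0.004], 0.88)]
gauge [([0.561, 0.178, 0.011], 0.7)]
jaw [([0.561, 0.161, 0.046], 0.78)]
thumbwheel [([0.533, 0.259, 0.048], 0.69)]
short_socket_a [([0.498, -0.152, 0.047], 0.76), ([0.591, -0.257, 0.05], 0.72), ([0.477, -0.248, 0.047], 0.65)]
side {'fx': 591.2414654732651, 'fy': 591.2414654732651, 'cx': 321.6813453690123, 'cy': 232.44779148434924, 'position': array([0.30489386, 0.5471131 , 0.71491738]), 'orientation': array([  44.76784463,    1.02940134, -151.97086516]), 'shot': 2}
deep_socket [([0.715, -0.227, 0.054], 0.98), ([0.601, -0.156, 0.061], 0.88), ([0.587, -0.003, 0.059], 0.7), ([0.71, -0.144, 0.055], 0.65), ([0.498, -0.14, 0.048], 0.64), ([0.477, -0.237, 0.04], 0.18)]
tray [([0.543, -0.199, 0.013], 0.63)]
gauge [([0.548, 0.199, 0.015], 0.6), ([0.6, -0.156, 0.061], 0.18)]
jaw [([0.554, 0.167, 0.03], 0.76)]
thumbwheel [([0.537, 0.265, 0.05], 0.87)]
short_socket_a [([0.493, -0.14, 0.046], 0.94), ([0.589, -0.253, 0.038], 0.91), ([0.55, 0.197, 0.011], 0.28)]
```

View pics/top0.png

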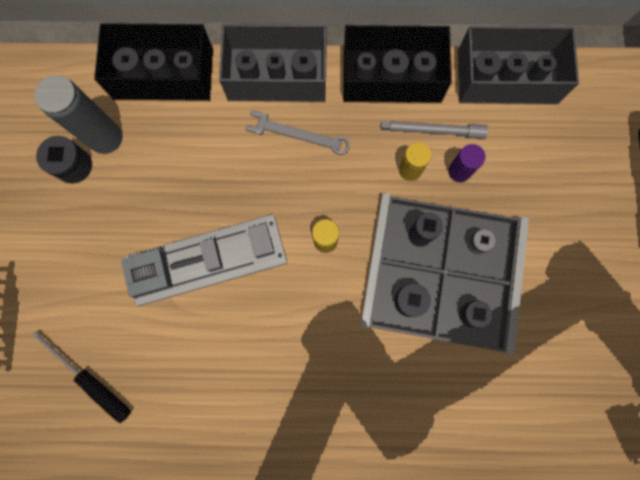

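View pics/side0.png

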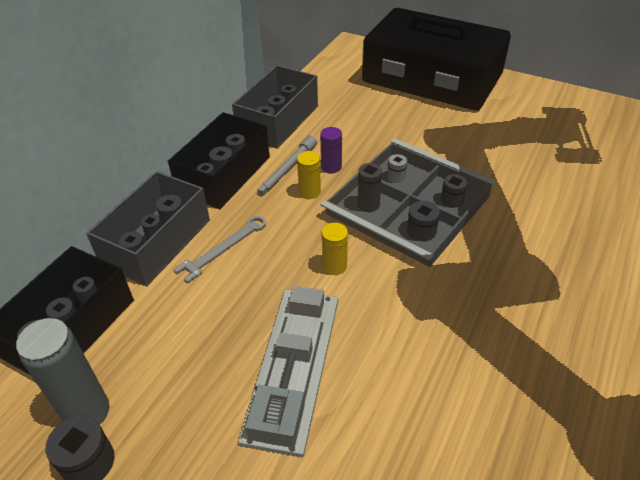

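Candidates in the top picture are:
- dark socket in the tray (428,226)
- yellow ones (416,160) and (325,235)
- purple one (467,163)
- large dark one outside the tray (65,160)

By the description it is the dark one in the tray, side view (370,185). Next I fit silhouettes of the gauge and socket in both views, and take a close crop.

```bash
cat > h.py <<'E'
from workcell import env
import cv2,numpy as np
from scipy.spatial.transform import Rotation as Ro
from scipy.optimize import minimize
def proj(f,P):
    R=Ro.from_euler('xyz',f["orientation"],degrees=True).as_matrix()
    c=(np.atleast_2d(P)-f["position"])@R
    return np.c_[f["cx"]+f["fx"]*c[:,0]/-c[:,2], f["cy"]-f["fy"]*c[:,1]/-c[:,2]]
def box(x0,x1,y0,y1,z0,z1): return np.array([[x,y,z] for x in(x0,x1) for y in(y0,y1) for z in(z0,z1)])
GB=[box(-.042,.042,-.125,.125,0,.012),box(-.03,.03,.06,.12,0,.045),box(-.023,.023,-.102,-.08,.012,.042)]
def jawbox(y): return box(-.023,.023,y,y+.022,.012,.0425)
def cyl(r,z0,z1):
    a=np.linspace(0,2*np.pi,40); return np.array([[r*np.cos(t),r*np.sin(t),z] for t in a for z in(z0,z1)])
def sil(f,parts,x,y,yaw):
    m=np.zeros((480*4,640*4),np.uint8);R=Ro.from_euler('z',yaw,degrees=True).as_matrix()
    for p in parts:
        q=proj(f,p@R.T+[x,y,0]);q=(q+.5)*4
        cv2.fillConvexPoly(m,cv2.convexHull(q.astype(np.float32)).round().astype(np.int32),1)
    return cv2.resize(m*255,(640,480),interpolation=cv2.INTER_AREA)/255.
def fit(fm,parts,p0,step):
    def cost(p): return sum(np.abs(sil(f,parts(p),p[0],p[1],p[2] if len(p)>2 else 0)-m).sum()/m.sum() for f,m in fm)
    sx=np.vstack([p0]+[np.array(p0)+np.eye(len(p0))[i]*step[i] for i in range(len(p0))])
    r=minimize(cost,p0,method='Nelder-Mead',options=dict(initial_simplex=sx,xatol=1e-4,fatol=1e-4)); return r.x,r.fun
def pick(f,t,near):
    ds=env.trace(f,t); return min(ds,key=lambda d:np.hypot(*(np.argwhere(d["mask"]).mean(0)[::-1]-near)))["mask"]
E
cat > m1.py <<'E'
from h import *
F={n:env.grab_frame(n) for n in("top","side")}
G=[(F["top"],pick(F["top"],"gauge",(205,260))),(F["side"],pick(F["side"],"gauge",(290,380)))]
J=[(F["top"],pick(F["top"],"jaw",(212,253))),(F["side"],pick(F["side"],"jaw",(293,347)))]
S=[(F["top"],pick(F["top"],"deep_socket",(428,226))),(F["side"],pick(F["side"],"deep_socket",(370,185)))]
print([m.sum() for _,m in G+J+S])
for sel in (G,G[:1],G[1:]):
    g=fit(sel,lambda p:GB+[jawbox(-.02)],[.55,.19,15],[.01,.01,4]);print("gauge",g)
    if sel is G: g0=g[0]
R=Ro.from_euler('z',g0[2],degrees=True).as_matrix()
def jc(y): return sum(np.abs(sil(f,[jawbox(y)],*g0)-m).sum()/m.sum() for f,m in J)
ys=np.arange(-.035,-.005,.0005);c=[jc(y) for y in ys];print("jaw y",ys[np.argmin(c)],min(c))
for sel in (S,S[:1],S[1:]): print("sock",fit(sel,lambda p:[cyl(.02,.005,.085)],[.597,-.16],[.01,.01]))
a=F["top"]["image"].copy()
def ov(f,parts,p): 
    m=(sil(f,parts,*p)>.5).astype(np.uint8);c,_=cv2.findContours(m,0,2);return c
out=[]
for n,(x,y,w,h) in dict(top=(115,205,185,105),side=(320,120,185,105)).items():
    im=F[n]["image"].copy(); im=cv2.resize(im[y:y+h,x:x+w],None,fx=4,fy=4,interpolation=cv2.INTER_CUBIC)
    for b in GB: 
        q=(proj(F[n],b@R.T+[g0[0],g0[1],0])-[x,y]+.5)*4
        cv2.polylines(im,[cv2.convexHull(q.astype(np.float32)).astype(int)],True,(0,0,255),1)
    out.append(im[:300] if n=="side" else im[:300])
cv2.imwrite("pics/crop.png",np.vstack(out))
print(env.read_state()["clock"])
E
python3 m1.py
```

```text
[np.int64(8387), np.int64(10280), np.int64(707), np.int64(1075), np.int64(862), np.int64(1058)]
gauge (array([ 0.5617737 ,  0.17468738, 16.85120141]), np.float64(0.07051264923701388))
gauge (array([ 0.56077654,  0.17422904, 16.98374148]), np.float64(0.018329487512186226))
gauge (array([ 0.56252825,  0.17599464, 16.7869448 ]), np.float64(0.02684214541847868))
jaw y -0.023499999999999993 0.7025618378136426
sock (array([ 0.60681892, -0.1704759 ]), np.float64(0.20108703607145162))
sock (array([ 0.60624515, -0.17155698]), np.float64(0.043837859969974066))
sock (array([ 0.60748834, -0.16807209]), np.float64(0.056599577449127095))
1.1
```

View pics/crop.png

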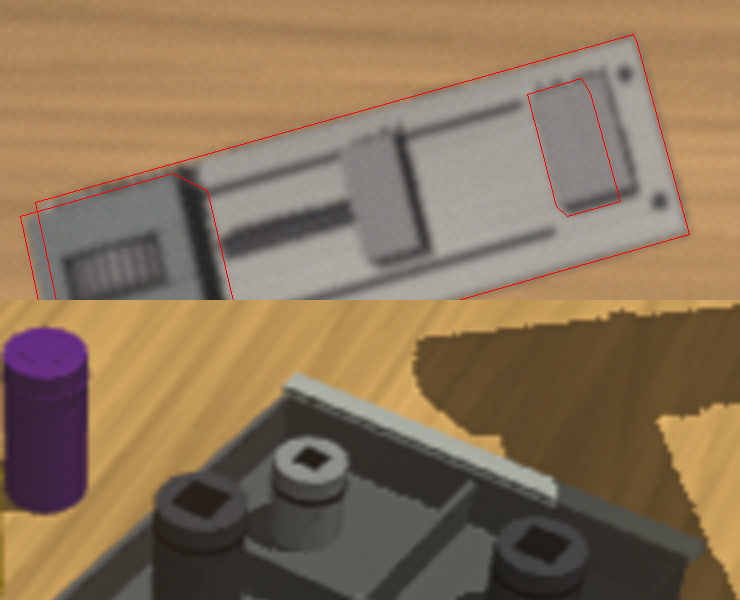

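Top crop: the bed outline and anvil face fit, with the anvil at about (580,140) and the jaw at (385,195). Lower crop: the dark tall socket with a square hole, standing in the tray at (200,540), is the target. Grasping it high with the tool's y along the gauge's y.

```bash
python3 - <<'E'
from h import *
Y=[180,0,-163.15]; x,y=.6066,-.1705
env.goto([x,y,.17],Y)
print(env.move_straight([x,y,.048],rate=.1,force_limit=8))
env.gripper_to(0.0,25)
s=env.read_state();print(s['clock'],s['position'],s['opening'],s['finger_force'],s['force'])
print(env.move_straight([x,y,.17],rate=.12))
s=env.read_state();print(s['clock'],s['position'],s['opening'],s['finger_force'],s['force'])
f=env.grab_frame("side");cv2.imwrite("pics/lift.png",f["image"])
E
```

```text
False
5.3083 [ 0.60688762 -0.17076852  0.04814474] 0.4507611236448685 24.892265115631744 [ 0.65979027 -2.57494311  0.42729141]
False
6.475 [ 0.60586824 -0.17030961  0.16880522] 0.45357981152242866 24.87609070376493 [ 0.12071089 -0.20803315 -2.57907469]
```

View pics/lift.png

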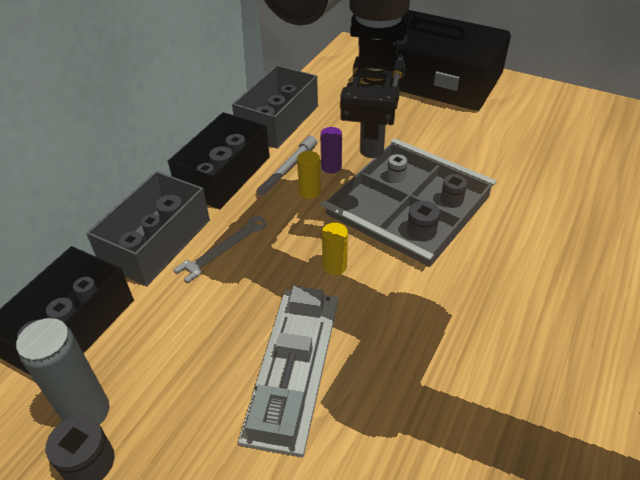

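The picture shows the socket held at (372,140) and lifted clear of the tray, with the others in place. Next: carry it to the seat, hold just above the bed, and check.

```bash
cat > chk.py <<'E'
from h import *
def look(tag,z0):
    F={n:env.grab_frame(n) for n in("top","side")}
    out=[]
    for n in F:
        f=F[n]; c=proj(f,[.577,.126,.05])[0]
        x,y=int(c[0]-60),int(c[1]-55)
        out.append(cv2.resize(f["image"][y:y+110,x:x+120],None,fx=3.2,fy=3.2,interpolation=cv2.INTER_CUBIC))
        m=pick(f,"deep_socket",c)
        print(n,m.sum(),fit([(f,m)],lambda p:[cyl(.02,z0,z0+.08)],[.577,.126],[.01,.01]))
    cv2.imwrite(f"pics/{tag}.png",np.hstack(out))
E
python3 - <<'E'
from chk import *
Y=[180,0,-163.15]; x,y=.5763,.1262
env.goto([x,y,.17],Y)
env.move_straight([x,y,.060],rate=.1,force_limit=10)
s=env.read_state();print(s['clock'],s['position'],s['opening'],s['force'])
look("hold",.017)
E
```

```text
8.9167 [0.5769105  0.12643975 0.06077522] 0.4548417310982022 [-0.05381854  0.40070138 -3.73194337]
top 674 (array([ 0.59237197, -0.01798613]), np.float64(0.16525862570547506))
side 233 (array([ 1.52164844, -0.96384375]), np.float64(1.0))
```

View pics/hold.png

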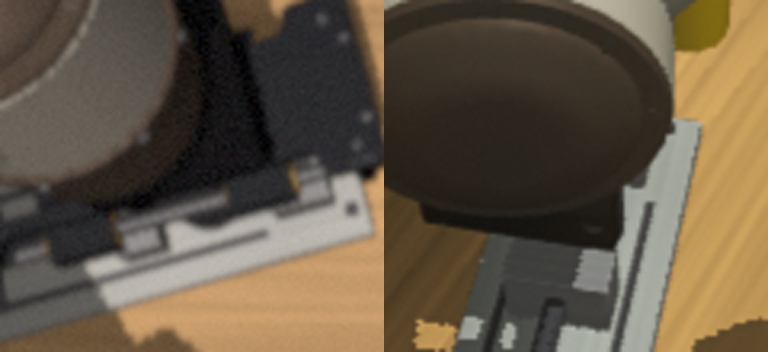

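Occluded by the wrist (only the anvil and jaw edges show). Lower, release, back away and look.

```bash
python3 - <<'E'
from chk import *
p=env.read_state()['position']
x,y=.5763,.1262
print(env.move_straight([x,y,.051],rate=.02,force_limit=3))
s=env.read_state();print(s['clock'],s['position'],s['force'])
env.gripper_to(0.8);env.move_straight([x,y,.16],rate=.15)
env.goto([.42,.0,.25],[180,0,-163.15])
print(env.read_state()['clock'])
look("placed",.012)
E
```

```text
True
9.4417 [0.57665485 0.12612304 0.05590697] [ 0.66531648 -1.73957842  4.16900995]
11.9833
top 863 (array([0.57551804, 0.1249379 ]), np.float64(0.040978801717674325))
side 1343 (array([0.57783984, 0.12731836]), np.float64(0.15585534288175434))
```

View pics/placed.png

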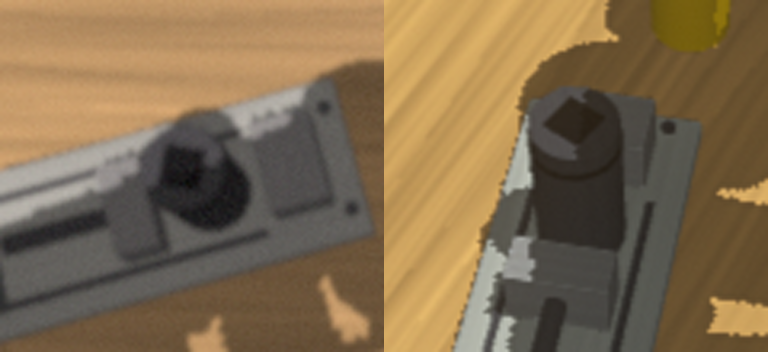

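Top crop: the socket stands upright at (190,175) between the jaw (135,220) and the anvil (295,165), within 1 mm of the seat. First wheel stroke, with force feedback.

```bash
cat > roll.py <<'E'
from h import *
Y=[180,0,-163.15]; W=np.array([.5353,.2611]); u=np.array([.2907,-.9568])
def stroke(a,b,F=9.,k=6e-5,step=.0015,maxt=99,verbose=True):
    P=lambda s,z:[*(W+s*u),z]
    env.move_straight(P(a,.062),rate=.15); env.dwell(.15)
    f0=np.mean([env.read_state()["force"] for _ in range(3)],0)
    hit=env.move_straight(P(a,.046),rate=.012,force_limit=7)
    z=env.read_state()["position"][2]; log=[]
    if not hit: print("no contact",z); return
    s=a
    while s<b:
        s+=step; env.move_straight(P(s,z),rate=.03)
        st=env.read_state(); f=st["force"]-f0; N=f[2]; t=-f[:2]@u
        log.append((round(s*1e3,1),round(z*1e3,2),round(st["position"][2]*1e3,2),round(N,1),round(t,1)))
        if N>18 or t>maxt: break
        z-=np.clip((F-N)*k,-4e-4,4e-4)
    env.move_straight(P(s,.062),rate=.1)
    if verbose:
        for l in log: print(*l)
    print("clock",env.read_state()["clock"],"max N,t",max(l[3] for l in log),max(l[4] for l in log))
E
python3 - <<'E'
from roll import *
env.gripper_to(0.0,20)
env.goto([*(W-.009*u),.11],Y)
stroke(-.009,.009)
E
```

```text
-7.5 50.73 51.08 3.3 1.3
-6.0 50.39 51.1 6.2 3.1
-4.5 50.22 51.2 7.0 2.1
-3.0 50.1 51.27 8.4 2.4
-1.5 50.07 51.3 8.9 2.2
-0.0 50.06 51.3 8.5 2.3
1.5 50.03 51.28 8.1 1.4
3.0 49.98 51.28 8.5 1.1
4.5 49.95 51.29 9.3 3.0
6.0 49.97 51.2 8.0 0.4
7.5 49.91 51.06 7.9 1.0
9.0 49.84 50.83 6.9 0.4
clock 19.5583 max N,t 9.3 3.1
```

```bash
python3 - <<'E'
from roll import *
stroke(-.009,.008,F=9.5)
stroke(-.009,.008,F=9.5)
stroke(-.009,.008,F=9.5)
f=env.grab_frame("side")
im=f["image"][270:460,220:400];cv2.imwrite("pics/r1.png",cv2.resize(im,None,fx=3,fy=3,interpolation=cv2.INTER_CUBIC))
E
```

```text
-7.5 50.7 51.06 3.0 0.7
-6.0 50.31 51.07 5.0 2.5
-4.5 50.04 51.17 7.8 2.5
-3.0 49.94 51.25 8.7 2.7
-1.5 49.89 51.29 8.1 2.2
-0.0 49.8 51.26 9.1 2.0
1.5 49.78 51.25 9.1 2.4
3.0 49.76 51.25 9.5 2.8
4.5 49.76 51.25 9.0 2.4
6.0 49.73 51.19 8.9 2.3
7.5 49.7 51.05 7.7 2.2
9.0 49.59 50.85 8.0 1.3
clock 24.1917 max N,t 9.5 2.8
-7.5 50.72 51.05 2.7 0.7
-6.0 50.32 51.1 4.0 2.2
-4.5 49.99 51.15 6.9 3.3
-3.0 49.83 51.22 8.9 3.7
-1.5 49.79 51.26 7.5 2.9
-0.0 49.68 51.25 9.0 1.9
1.5 49.64 51.23 8.2 2.5
3.0 49.56 51.25 8.5 3.1
4.5 49.5 51.24 9.2 5.0
6.0 49.48 51.24 8.3 5.8
7.5 49.41 51.16 7.0 4.7
9.0 49.26 51.05 7.0 4.8
clock 28.825 max N,t 9.2 5.8
-7.5 50.7 51.05 3.6 1.5
-6.0 50.35 51.04 6.5 5.0
-4.5 50.17 51.14 7.7 5.2
-3.0 50.06 51.26 7.6 5.7
-1.5 49.94 51.29 7.3 5.0
-0.0 49.81 51.3 8.1 5.7
1.5 49.72 51.31 8.6 5.8
3.0 49.67 51.28 7.5 5.3
4.5 49.55 51.29 8.7 6.3
6.0 49.5 51.28 9.1 6.1
7.5 49.48 51.18 7.8 5.4
9.0 49.38 51.03 8.2 4.5
clock 33.4583 max N,t 9.1 6.3
```

View pics/r1.png

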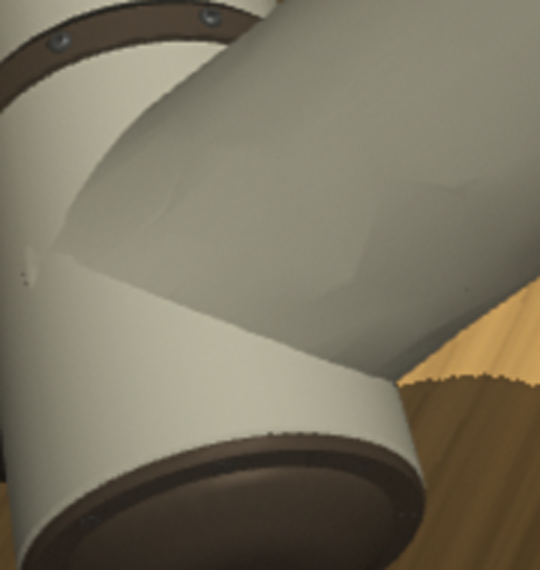

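The arm blocks this view, but the drag force rose from about 2.5 N to 5–6 N and then slipped, so the jaw is tight. I'll retreat and check.

```bash
python3 - <<'E'
from chk import *
env.move_straight([.5353,.2611,.16],rate=.15)
env.goto([.40,-.05,.28],[180,0,-163.15]); env.dwell(.3)
look("end",.012)
print(env.read_state()["clock"])
E
```

```text
top 825 (array([0.57889867, 0.11708177]), np.float64(0.056703505644682115))
side 1195 (array([0.58323236, 0.11480586]), np.float64(0.2828780047583887))
36.1667
```

View pics/end.png

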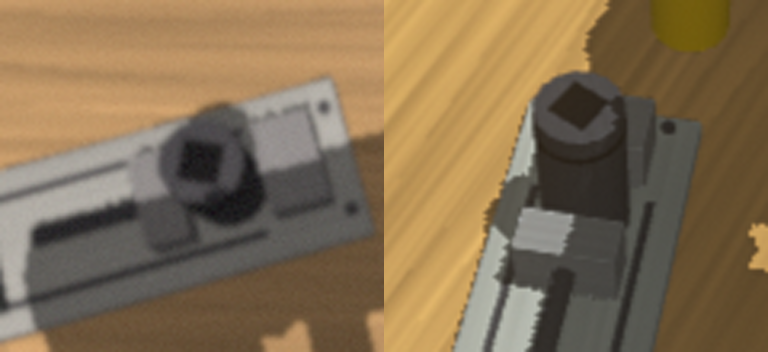

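The top crop shows the socket at (210,165), upright and about 8.5 mm nearer the anvil, with the jaw (165,205) against it. That fits the jump in drag force, so I'm handing it in.

```bash
python3 -c "
from workcell import env
print(env.close_job())"
```

```text
the job is handed in; nothing more can be done
None
```

The deep socket is standing upright on the gauge bed with the jaw closed on it against the anvil (about 9 N at the jaw by my estimate while rolling), the other sockets were left alone, and the job was handed in at about 36 s; no verdict came back.

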